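# Unfold the crank grip and wind the heel press down

### The job

Two small bench presses stand on the workbench, both with the ball grip of the crank folded away. On the press that has a rubber heel lying on its anvil, first swing the folded grip up until it stands fully upright, then crank it clockwise (seen from above) as far as it goes, so that the pad comes down on the heel. Leave the grip upright, and do not touch the other, empty press.

Things in the scene. Friction and masses are not known exactly. Their poses are not given: they have to be found in the camera images.
- heel_press: The press with a black rubber heel (74 x 74 x 9 mm) on its anvil. Fixed; base 100 x 170 mm, two pillars, grey crosshead 30 x 162 mm with its top 118 mm above the bench; above it a flat dark crank arm, 14 mm wide, 141 to 149 mm above the bench, on a 22 mm thick hub that with its nut reaches up to 154 mm. Origin: middle of the base's underside, on the vertical spindle axis; x away from its front, z up.
- grip_hinge (a point): Hinge pin of the folding grip on the heel press, at the outer end of the crank arm: 165 mm above the bench, 85 mm from the spindle axis; it goes round with the crank. Its x points level along the arm to the spindle axis, y along the pin, z up. Two clevis cheeks hold the pin: 26 mm wide over both, 18 mm long, ending 6 mm above the pin.
- grip (a joint): Angle of the heel press's folding grip, rad: 0 folded flat over the arm (along x of grip_hinge), 1.571 upright, a hard stop. Starts at 0 to 0.2. The grip is a 10 mm steel stem with a black ball knob, 26 mm across, whose centre is 52 mm from the pin (at the pin's height when folded, clear of the arm by 3 mm). Stiff hinge (0.04 N m): it stays where left.
- crank (a joint): Angle of the heel press's crank, rad, growing clockwise seen from above: 0 pad fully up, 1.6 hard stop with the pad down on the heel (it sinks 8.75 mm per rad). Starts at 0 to 0.35. Friction 0.15 N m: it stays where left.
- spare_press: The other press, same build and size, grip folded too, but with a bare steel anvil and no heel: leave it untouched. Fixed. Origin: middle of the base's underside at bench height, on its spindle axis; x away from its front, z up. Its crank reaches 95 mm from the axis, its highest point is below 190 mm.

How it is judged (in metres and radians):
On the way, in this order (a step that is already met when the one before it is completed fails the run):
1. the grip stands upright (within 15 degrees) before the crank has been turned past 0.7 rad (value of joint grip above 1.309 rad and value of joint crank below 0.7 rad), for 0.2 s.
2. the crank is wound to its stop (within 10 degrees) with the grip upright (value of joint crank above 1.425 rad and value of joint grip above 1.309 rad), for 0.2 s.
At the end, for the whole second after the job is handed in: the crank of the press with the heel is at rest within 10 degrees of its stop (joint crank above 1.425), so that the pad is down on the heel, and its grip stands upright within 15 degrees (joint grip above 1.309) (all of step 2 and velocity of joint crank between -0.1 and 0.1 rad/s); the robot touches nothing.
It fails at once if the crank is wound past 0.7 rad with the grip still folded (below 1.2 rad) (value of joint crank above 0.7 rad and value of joint grip below 1.2 rad).
It fails at once if the empty press is touched by the robot (more than 2 N) (contact force between any of the fingers, the arm and spare_press above 2 N).
It also fails if it takes over 42 s, if anything falls off the work surface, if the arm or the gripper's body presses on something with over 40 N, if the wrist force passes 120 N, or if a joint passes its speed limit or range.

### The arm

A 6-joint arm with a two-finger parallel gripper is mounted at the origin on a cart in front of the work surface, level with it; the furniture and walls round the work are solid. World frame = base frame: x ahead of the robot, y to its left, z up, the work surface at z = 0. Lengths are in mm, angles in rad, forces in N, time in s.
With the tool pointing down it reaches from about 325 to 775 mm from the base axis. Payload 5.5 kg.
Tool frame: the origin (TCP) lies at the very end of the fingers, on their centre line; the grasp point (between the pads) lies 19 mm behind it (arm.grip_depth is the distance from the TCP to the grasp point, in mm); x points along the fingers, y is the direction in which the jaws open and shut, and the axes are right-handed (so a half turn about x gives the same grasp; the last joint's range is limited). The gripper opens to 85 mm and grips with 20 to 120 N. Pads are 22 mm wide; open, the fingers measure 114 mm over their backs; the gripper's body (76 mm by 85 mm) begins 54 mm behind the grasp point. The pads swing forward as they close: fully open they stand 13 mm farther back than shut.
Start: joints at [-1.199, 0.091, 1.231, -0, 1.82, -0.057], TCP at [249.469, -545.694, 231.275] pointing down, gripper open.
Joint ranges: [-2.87, 2.87], [-0.86, 2.18], [0.17, 2.46], [-1.51, 4.65], [0.06, 2.69], [-2.65, 2.65]. Speed limits (rad/s): [2.57, 2.57, 3.01, 3.14, 3.14, 3.14].

### API

Orientations are given as a rotation vector (axis times angle).
In Python, from cell import arm gives the robot as it stands.
- The arm moves only by the tool arm_command, never from a script. Its argument "moves" is a list of rows, each a list of 7 numbers: the turn, a rotation vector about the tool's x, y, z in rad, then the shift along the tool's x, y, z in mm, then the opening, from -1 (shut) to 1 (fully open). In form: [[rx, ry, rz, tx, ty, tz, grip], ...]. A call has 1 to 5 rows; each row is the pose to reach, as a shift and turn from the pose commanded when the call began, along the tool's axes at that moment; what a row does not reach only later rows make up. A row lasts 1/12 s, in which the tool goes at most 41.7 mm and 7.16 degrees, less where a joint would pass 70% of its speed; a pose out of reach is approached as far as the arm can. A call with a gripper value outside its range is refused whole. The fingers move at their own pace and stop on an object; "force" is the grip in N (left out, the last holds). Time passes only in rows, so rows that repeat a pose let the fingers close. It gives the time, the measured TCP pose, the force and the opening at its end, in the units of the state.
- arm.read_state(): the state, without advancing time (a new reading comes with each control period).
- arm.get_image(name): name is "side" or "top"; returns a dict with "frame" (384x512x3 uint8, blue, green, red), "depth" (384x512 float32, mm along the optical axis (not along the pixel's ray), 0 where there is no reading), "fx", "fy", "cx", "cy" (pixels), "k1" (the pictures are not rectified: a ray, as slopes to the right and down, at radius r is drawn at 1 + k1 r^2 times it, then the intrinsics apply), "world_from_camera" (4x4, takes a point from camera to world coordinates). Camera axes: x right, y down, z forward; pixel columns grow to the right and rows downward; lengths in mm; the calibration is good to about 2 mm. A picture is of the moment at which its call begins.
- arm.close_job(): hands the job in, once; it reports no verdict.
The state is a dict: "time": time; "joints": joint angles; "joint_velocities": joint speeds; "joint_efforts": joint torques, N m; "eef_pos": TCP position; "eef_rot": TCP orientation; "contact_force": force on the tool from outside, world axes, zero at the start; "moment": the same for the moment, N m; "finger_gap": finger opening in mm.
Only numpy, scipy, OpenCV 4.12 (cv2) and the standard library are available. Lean on these libraries where they do the work, as an engineer would, in place of code of your own. Each camera call takes 0.05 s, during which the arm holds its last target. There are 200 camera calls.

## Working session

There is one attempt and no reset: what is moved stays moved. The work goes in short steps, Python scripts to look and compute and a tool call to move; the robot and the scene stay as the last step left them, time stands still between calls to the robot, and variables do not carry over. Pictures are saved under pics/ and viewed, about 8 in all and at most 12, crops included, and the job is handed in when it is done.

Besides the shell and the picture viewer there is one more tool, called after ">>>" in YAML: its name, and indented under it one key for each argument. arm_command: Moves the arm, as the interface text tells. Its arguments: {"type":"object","properties":{"moves":{"type":"array"},"force":{"type":"number"}},"required":["moves"]}

```bash
ls; mkdir -p pics
cat > h.py <<'E'
import numpy as np, cv2
from cell import arm
from scipy.spatial.transform import Rotation as R
def cloud(im):
    # world point for every pixel
    h,w=im["depth"].shape
    u,v=np.meshgrid(np.arange(w),np.arange(h))
    xd=(u-im["cx"])/im["fx"]; yd=(v-im["cy"])/im["fy"]
    x,y=xd.copy(),yd.copy()
    for _ in range(8):
        s=1+im["k1"]*(x*x+y*y); x,y=xd/s,yd/s
    d=im["depth"]; P=np.stack([x*d,y*d,d,np.ones_like(d)],-1)
    P=P@im["world_from_camera"].T
    P=P[...,:3]; P[d==0]=np.nan
    return P
E
python3 - <<'E'
from h import *
a=arm.get_image("top");b=arm.get_image("side")
cv2.imwrite("pics/a.png",np.vstack([cv2.resize(a["frame"],(400,300)),cv2.resize(b["frame"],(400,300))]))
cv2.imwrite("pics/top.png",a["frame"]);cv2.imwrite("pics/side.png",b["frame"])
np.savez("v0.npz",a=cloud(a),b=cloud(b),fa=a["frame"],fb=b["frame"])
print(a["world_from_camera"].round(2),b["world_from_camera"].round(2),a["fx"],a["k1"],(a["depth"]>0).mean())
E
```

```text
pics
[[ 1.00000e-02 -9.90000e-01  1.40000e-01  3.25110e+02]
 [-1.00000e+00 -1.00000e-02 -1.00000e-02 -7.37900e+01]
 [ 1.00000e-02 -1.40000e-01 -9.90000e-01  1.35288e+03]
 [ 0.00000e+00  0.00000e+00  0.00000e+00  1.00000e+00]] [[-3.80000e-01  6.50000e-01 -6.60000e-01  1.11103e+03]
 [ 9.30000e-01  2.70000e-01 -2.60000e-01  2.08090e+02]
 [ 1.00000e-02 -7.10000e-01 -7.00000e-01  7.93690e+02]
 [ 0.00000e+00  0.00000e+00  0.00000e+00  1.00000e+00]] 489.2148701589004 -0.04401489989930219 0.9958089192708334
```

View pics/top.png

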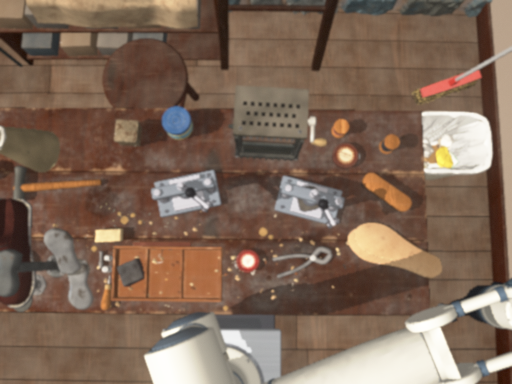

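View pics/side.png

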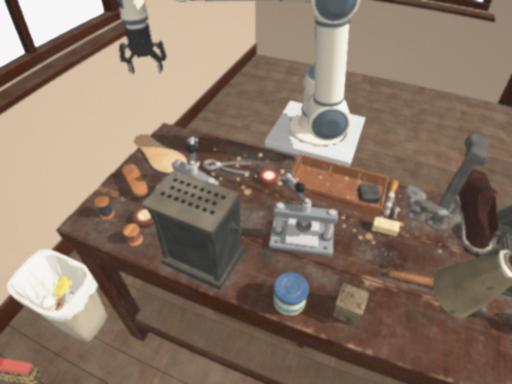

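Top: presses at about (187,193) and (310,201) px. Side: one at (303,228), the other hidden behind the box grater at (195,170). I need magnified crops to see which one has the heel.

Run:
```python
from h import *
d=np.load("v0.npz");fa,fb=d["fa"],d["fb"]
z=lambda f,u,v,w,h:cv2.resize(f[v:v+h,u:u+w],(400,300),interpolation=cv2.INTER_CUBIC)
cv2.imwrite("pics/z.png",np.vstack([np.hstack([z(fa,145,160,80,60),z(fa,270,170,80,60)]),np.hstack([z(fb,255,165,100,75),z(fb,155,130,80,60)])]))
A,B=d["a"],d["b"]
for n,P,(u0,v0,u1,v1) in (("L",A,(145,160,228,225)),("R",A,(268,168,352,232))):
    p=P[v0:v1,u0:u1].reshape(-1,3)
    for lo,hi in((110,125),(137,152),(152,200)):
        q=p[(p[:,2]>lo)&(p[:,2]<hi)]
        if len(q)>4: print(n,lo,hi,len(q),q.mean(0).round(1),cv2.minAreaRect(q[:,:2].astype(np.float32)))
```

```text
L 110 125 584 [519.7  98.8 117.5] ((520.321533203125, 98.81815338134766), (30.566259384155273, 159.5445556640625), 12.421496391296387)
L 137 152 87 [504.7  82.1 146.9] ((493.8280944824219, 67.93048095703125), (104.51667785644531, 22.75379180908203), 51.79769515991211)
L 152 200 231 [486.2  56.4 171.2] ((493.7539978027344, 63.185638427734375), (98.25092315673828, 27.978857040405273), 49.59518814086914)
R 110 125 576 [ 504.2 -230.2  117.4] ((503.14398193359375, -234.37106323242188), (162.3213653564453, 31.074424743652344), 75.19099426269531)
R 137 152 121 [ 479.4 -245.1  146.8] ((466.4527587890625, -253.99618530273438), (104.4729995727539, 22.13330841064453), 28.30937957763672)
R 152 200 236 [ 453.8 -261.1  173.6] ((464.9601135253906, -257.15570068359375), (98.88624572753906, 28.979228973388672), 27.504594802856445)
```

View pics/z.png

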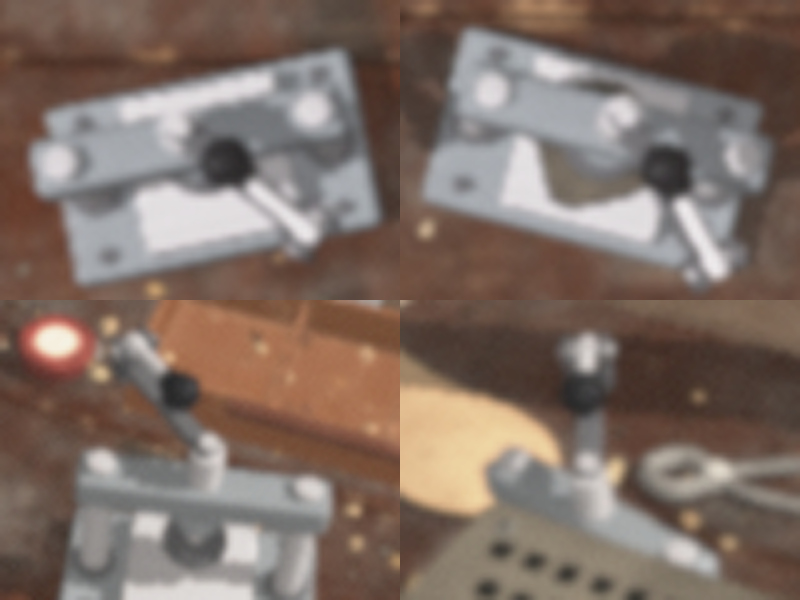

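The right press (from above) shows a dark patch on its anvil. I'll check by height whether it is the heel or a shadow, and get the spindle, hinge and knob.

Run:
```python
from h import *
d=np.load("v0.npz");A,f=d["a"],d["fa"]
for n,us,vs in (("R",range(286,322,3),range(194,216,3)),("L",range(170,206,3),range(190,214,3))):
    print(n,list(us))
    for v in vs: print(v,[f"{A[v,u,2]:.0f}/{f[v,u].mean():.0f}" for u in us])
# knob: dark pixels at z>150 ; hub
for n,(u0,v0,u1,v1) in (("L",(145,160,228,225)),("R",(268,168,352,232))):
    p=A[v0:v1,u0:u1].reshape(-1,3);g=f[v0:v1,u0:u1].reshape(-1,3).max(1)
    k=(p[:,2]>160)&(g<75); print(n,"knob",k.sum(),np.nanmean(p[k],0).round(1),np.nanmax(p[k],0).round(0),np.nanmin(p[k],0).round(0))
    k=(p[:,2]>158)&(g>=90);print("stem",k.sum(),p[k].mean(0).round(1),cv2.minAreaRect(p[k][:,:2].astype(np.float32)), p[k][:,2].max())
B=d["b"];p=B.reshape(-1,3);g=d["fb"].reshape(-1,3).max(1)
for c in ((519,92),(503,-234)):
    m=np.hypot(p[:,0]-c[0],p[:,1]-c[1])<110
    k=m&(p[:,2]>155)&(g<75);print("side knob",k.sum(),p[k].mean(0).round(1))
    k=m&(p[:,2]>158)&(g>=90);print("side stem",k.sum(),p[k].mean(0).round(1),cv2.minAreaRect(p[k][:,:2].astype(np.float32)))
    k=m&(p[:,2]>110)&(p[:,2]<124);print("cross",cv2.minAreaRect(p[k][:,:2].astype(np.float32)))
```

```text
R [286, 289, 292, 295, 298, 301, 304, 307, 310, 313, 316, 319]
194 ['105/138', '113/151', '118/163', '119/172', '120/172', '115/173', '122/172', '117/169', '140/203', '157/186', '154/183', '119/118']
197 ['30/120', '17/123', '18/166', '97/174', '108/136', '116/154', '116/168', '119/173', '123/182', '145/158', '148/117', '151/115']
200 ['17/171', '18/174', '29/197', '29/225', '36/130', '44/104', '63/120', '100/141', '112/149', '118/156', '148/126', '173/81']
203 ['19/173', '14/173', '29/214', '32/225', '38/163', '40/110', '54/113', '65/123', '63/135', '65/126', '40/102', '180/63']
206 ['20/171', '17/174', '31/225', '26/225', '30/190', '38/107', '36/110', '35/113', '38/109', '43/105', '39/103', '177/77']
209 ['18/173', '20/182', '34/224', '24/224', '31/215', '38/117', '40/110', '38/115', '42/117', '44/144', '30/184', '29/208']
212 ['16/153', '15/167', '20/175', '20/185', '31/209', '31/216', '31/202', '32/217', '27/220', '28/223', '31/224', '27/223']
215 ['-1/80', '-5/90', '-0/106', '12/133', '18/157', '16/169', '19/176', '20/190', '28/212', '28/222', '34/224', '30/223']
L [170, 173, 17
[... 1355 characters left out ...]
39 [ 440.  -269.5  170.9] ((463.634765625, -258.7999267578125), (95.45842742919922, 28.88983726501465), 26.295724868774414) 183.94348741153772
side knob 66 [507.2  72.  176.2]
side stem 109 [478.1  41.4 171.1] ((483.73040771484375, 54.79173278808594), (70.9556655883789, 28.278005599975586), 59.93864059448242)
cross ((521.5428466796875, 98.71656799316406), (31.91284942626953, 162.01617431640625), 12.831717491149902)
side knob 55 [ 479.  -249.1  180. ]
side stem 60 [ 436.2 -272.9  171.9] ((445.8825378417969, -271.13848876953125), (50.5472297668457, 26.945825576782227), 14.268789291381836)
cross ((503.5649719238281, -234.2639923095703), (160.7047119140625, 32.87126541137695), 76.82665252685547)
```

The right press (spindle near (503,-234)) has the heel: the patch is at about z 39 against 30 for the bare anvil. Next I work out the approach.

Run:
```python
from h import *
d=np.load("v0.npz");A,f=d["a"],d["fa"]
p=A[168:232,268:352].reshape(-1,3);g=f[168:232,268:352].reshape(-1,3).max(1)
k=(p[:,2]>149)&(p[:,2]<162)&(g>150)&(np.hypot(p[:,0]-503,p[:,1]+234)<22);print("nut",k.sum(),p[k].mean(0))
s=arm.read_state();print(s)
M=R.from_rotvec(s["eef_rot"]).as_matrix();print(M.round(3))
S=np.array([503.4,-234.3]);th=np.radians(-151)
u=np.array([np.cos(th),np.sin(th)]);H=S+85*u;K=S+34*u
print("hinge",H,"knob",K)
tgt=np.array([K[0],K[1],231]);print("shift tool",M.T@(tgt-s["eef_pos"]))
pin=np.array([-u[1],u[0],0]);b=M.T@pin;print("turn about x:",np.degrees(np.arctan2(b[2],b[1])))
```

```text
nut 19 [ 502.69710291 -234.76862247  153.45951814]
{'time': 0.1, 'joints': array([-1.19869190e+00,  9.17944417e-02,  1.23180170e+00,  1.20360342e-05,
        1.81980694e+00, -5.66664660e-02]), 'joint_velocities': array([ 6.97901947e-04, -2.48156235e-03, -3.34128540e-03,  1.88357399e-03,
        1.74131968e-04, -8.25715146e-05]), 'joint_efforts': array([ 2.96092345e-03, -4.60214281e+01, -4.19219363e+01,  8.48123841e-05,
        1.06180212e-02,  2.48952773e-05]), 'eef_pos': array([ 249.3758938 , -545.43025167,  230.23697323]), 'eef_rot': array([ 1.9849237 ,  0.43406189, -1.98547803]), 'contact_force': array([-0.22648026,  0.46906546, -0.30673605]), 'moment': array([ 0.05028304, -0.00925804, -0.00609918]), 'finger_gap': 85.3512705955656}
[[-0.001  0.416 -0.909]
 [ 0.002 -0.909 -0.416]
 [-1.    -0.002 -0.   ]]
hinge [ 429.05732489 -275.50881772] knob [ 473.66292996 -250.78352709]
shift tool [  -0.41003977 -174.72657391 -326.48492361]
turn about x: -4.433080926347344
```

>>> arm_command:
  moves:
    - [-0.08,0,0,0,-175,-326,0.2]
    - [-0.08,0,0,0,-175,-326,0.2]
    - [-0.08,0,0,0,-175,-326,0.2]
    - [-0.08,0,0,0,-175,-326,0.2]
    - [-0.08,0,0,0,-175,-326,0.2]
  force: 30

```text
time: 0.52
eef_pos: [376.0, -378.0, 230.7]
eef_rot: [1.936, 0.504, -1.937]
contact_force: [0.4, -0.3, -0.6]
finger_gap: 50.9
```

```bash
cat >> h.py <<'E'
S=np.array([503.2,-234.5])
def to(th,r,z):
    "turn about tool x and tool shift putting TCP at crank polar (deg, mm), height z, jaws along the pin"
    s=arm.read_state();M=R.from_rotvec(s["eef_rot"]).as_matrix()
    t=np.radians(th);u=np.array([np.cos(t),np.sin(t),0])
    b=M.T@np.array([-u[1],u[0],0])
    print(th,r,z,"turn",np.arctan2(b[2],b[1]).round(3),"shift",(M.T@(np.append(S,z)+r*u-np.append(0,0)[0]*0-s["eef_pos"])).round(1))
def st():
    s=arm.read_state();print(s["time"],s["eef_pos"].round(1),"J",s["joints"].round(2),"F",s["contact_force"].round(1),"gap",s["finger_gap"])
E
sed -i 's/-np.append(0,0)\[0\]\*0//' h.py
python3 -c "
from h import *
st();to(-151,34,231);to(-151,34,153)"
```

```text
0.5167 [ 376.  -378.   230.7] J [-0.85 -0.09  1.41  0.    1.82  0.21] F [ 0.4 -0.3 -0.6] gap 50.89556226331969
-151 34 231 turn 0.002 shift [  -0.2  -63.6 -146.9]
-151 34 153 turn 0.002 shift [  77.8  -63.5 -146.9]
```

>>> arm_command:
  moves:
    - [0,0,0,0,-64,-147,0.2]
    - [0,0,0,0,-64,-147,0.2]
    - [0,0,0,0,-64,-147,0.2]
    - [0,0,0,0,-64,-147,0.2]
    - [0,0,0,0,-64,-147,0.2]

```text
time: 0.93
eef_pos: [475.6, -247.0, 230.7]
eef_rot: [1.934, 0.512, -1.931]
contact_force: [-0.4, -0.6, 0.5]
finger_gap: 51.3
```

```bash
python3 -c "
from h import *
a=arm.get_image('top');b=arm.get_image('side')
z=lambda f,u,v,w,h:cv2.resize(f[v:v+h,u:u+w],(400,300),interpolation=cv2.INTER_CUBIC)
cv2.imwrite('pics/c.png',np.hstack([z(a['frame'],270,170,80,60),z(b['frame'],145,110,100,75)]))
st();to(-151,34,231);to(-151,34,153)"
```

```text
1.0333 [ 473.1 -251.1  230.7] J [-0.55 -0.08  1.4  -0.    1.82  0.51] F [ 0.6 -0.6 -0.1] gap 50.879710221750045
-151 34 231 turn 0.006 shift [-0.3  0.1 -0.3]
-151 34 153 turn 0.006 shift [77.7  0.1 -0.4]
```

View pics/c.png

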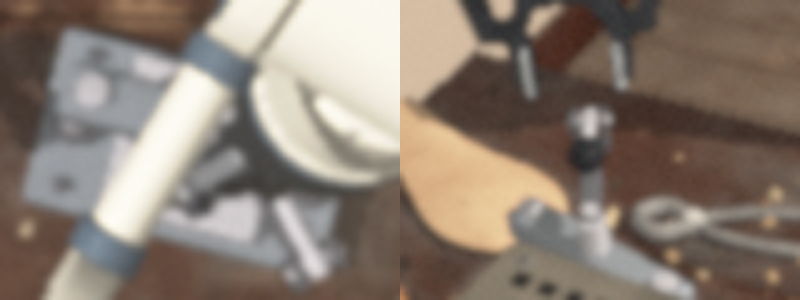

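Fingers straddle the knob as planned in the side crop (fingers at 530 and 620, knob at 590). I'll descend and close.

>>> arm_command:
  moves:
    - [0,0,0,38,0,0,0.2]
    - [0,0,0,68,0,0,0.2]
    - [0,0,0,77,0,0,0.2]
    - [0,0,0,77,0,0,0.2]

```text
time: 1.37
eef_pos: [470.4, -252.5, 150.6]
eef_rot: [1.934, 0.507, -1.944]
contact_force: [0.1, -0.4, 0.6]
finger_gap: 51.0
```

>>> arm_command:
  moves:
    - [0,0,0,0,0,0,-0.6]
    - [0,0,0,0,0,0,-0.6]
    - [0,0,0,0,0,0,-0.6]
    - [0,0,0,0,0,0,-0.6]
    - [0,0,0,0,0,0,-0.6]
  force: 30

```text
time: 1.78
eef_pos: [473.0, -252.8, 155.7]
eef_rot: [1.937, 0.501, -1.934]
contact_force: [-1.0, -0.5, 1.2]
finger_gap: 24.6
```

```bash
python3 -c "
from h import *
st();to(-151,34,153)"
```

```text
1.7833 [ 473.  -252.8  155.7] J [-0.55 -0.08  1.54 -0.    1.68  0.51] F [-1.  -0.5  1.2] gap 24.574906765191216
-151 34 153 turn 0.003 shift [ 2.7 -1.4 -1.3]
```

>>> arm_command:
  moves:
    - [0,0,0,-6,0,2,-0.6]
    - [0,0,0,-12,0,4,-0.6]
    - [0,0,0,-17,0,7,-0.6]
    - [0,0,0,-22,0,10,-0.6]
    - [0,0,0,-27,0,15,-0.6]

```text
time: 2.2
eef_pos: [459.9, -259.7, 182.0]
eef_rot: [1.937, 0.503, -1.934]
contact_force: [5.0, -0.0, -1.6]
finger_gap: 23.7
```

```bash
python3 -c "
from h import *
st();to(-151,48,180)"
```

```text
2.2 [ 459.9 -259.7  182. ] J [-0.58 -0.11  1.52  0.    1.73  0.48] F [ 5.  -0.  -1.6] gap 23.70445093856372
-151 48 180 turn 0.003 shift [ 2.  -1.1 -2.1]
```

>>> arm_command:
  moves:
    - [0,0,0,-4,0,4,-0.6]
    - [0,0,0,-7,0,8,-0.6]
    - [0,0,0,-10,0,13,-0.6]
    - [0,0,0,-12,0,18,-0.6]
    - [0,0,0,-14,0,24,-0.6]

```text
time: 2.62
eef_pos: [438.1, -271.2, 195.8]
eef_rot: [1.936, 0.504, -1.936]
contact_force: [1.7, 1.8, -1.1]
finger_gap: 23.3
```

```bash
python3 -c "
from h import *
b=arm.get_image('side');a=arm.get_image('top')
z=lambda f,u,v,w,h:cv2.resize(f[v:v+h,u:u+w],(400,300),interpolation=cv2.INTER_CUBIC)
cv2.imwrite('pics/d.png',np.hstack([z(a['frame'],270,170,80,60),z(b['frame'],145,110,100,75)]))
st();to(-151,85,198)"
```

```text
2.7167 [ 437.2 -271.5  195.5] J [-0.62 -0.14  1.52 -0.    1.76  0.44] F [0.2 2.  0.9] gap 22.87279736025588
-151 85 198 turn 0.002 shift [-2.5 -0.4  9.4]
```

View pics/d.png

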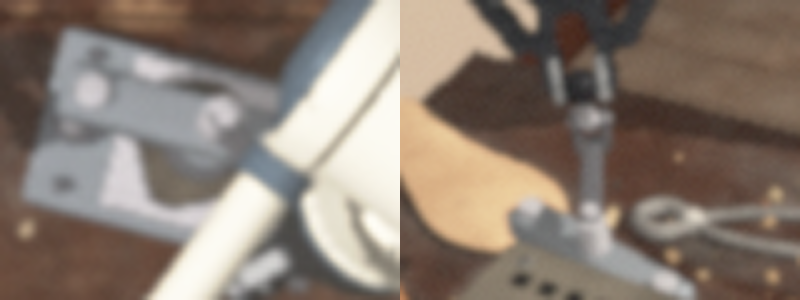

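The knob is held between the pads (side crop, knob at (580,88)) and the stem is nearly upright. I'll finish the swing up to the stop.

>>> arm_command:
  moves:
    - [0,0,0,-1,0,4,-0.6]
    - [0,0,0,-1,0,8,-0.6]
    - [0,0,0,-1,0,12,-0.6]
    - [0,0,0,-1,0,14,-0.6]
    - [0,0,0,-1,0,14,-0.6]

```text
time: 3.13
eef_pos: [425.7, -278.5, 196.0]
eef_rot: [1.936, 0.503, -1.937]
contact_force: [0.8, -0.5, -0.1]
finger_gap: 17.2
```

```bash
python3 -c "
from h import *
st();to(-151,85,198)
b=arm.get_image('side');
z=lambda f,u,v,w,h:cv2.resize(f[v:v+h,u:u+w],(600,600),interpolation=cv2.INTER_CUBIC)
cv2.imwrite('pics/e.png',z(b['frame'],165,115,60,60))
"
```

```text
3.1333 [ 425.7 -278.5  196. ] J [-0.65 -0.16  1.54 -0.    1.76  0.42] F [ 0.8 -0.5 -0.1] gap 17.163370517613696
-151 85 198 turn 0.002 shift [-2.  -0.9 -4.1]
```

View pics/e.png

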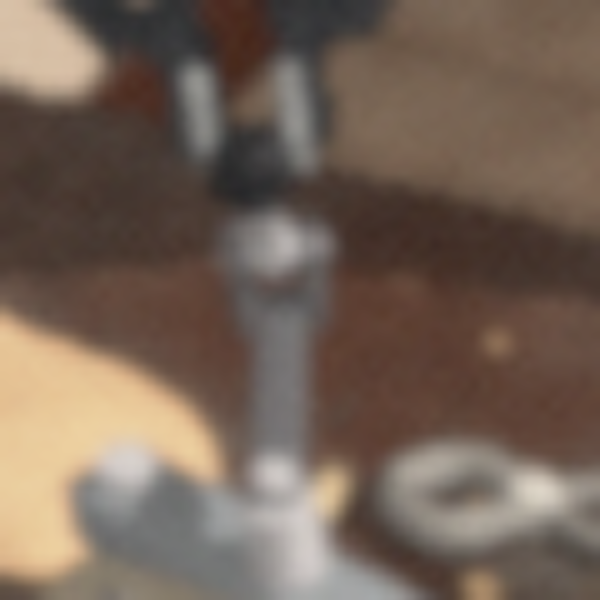

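The pads have slipped off the knob: they are at their shut target of 17 mm, with the knob below and behind them at side px (190.5,131.8). I'll intersect that ray with the swing plane to get the grip angle.

```bash
cat >> h.py <<'E'
def ray(im,u,v):
    xd=(u-im["cx"])/im["fx"]; yd=(v-im["cy"])/im["fy"];x,y=xd,yd
    for _ in range(8):
        s=1+im["k1"]*(x*x+y*y); x,y=xd/s,yd/s
    T=im["world_from_camera"];d=T[:3,:3]@[x,y,1];return T[:3,3],d/np.linalg.norm(d)
def knob(im,u,v,th):
    o,d=ray(im,u,v);t=np.radians(th);n=np.array([-np.sin(t),np.cos(t),0])
    k=(n@(np.append(S,0)-o))/(n@d);P=o+k*d
    r=(P[:2]-S)@[np.cos(t),np.sin(t)]
    print("knob",P.round(1),"r",r.round(1),"g",np.degrees(np.arctan2(P[2]-165,85-r)).round(1),"len",np.hypot(P[2]-165,85-r).round(1))
E
python3 -c "
from h import *
b=arm.get_image('side');f=b['frame'];P=cloud(b)
for v in range(122,140): print(v,[f'{f[v,u].max()}' for u in range(182,202)])
knob(b,190.5,131.8,-151)
g=f.max(2);m=np.zeros_like(g,bool);m[126:137,186:195]=1;m&=(g<60)
q=P[m];q=q[q[:,2]>160];print(q.mean(0),len(q))
st()
"
```

```text
122 ['75', '109', '135', '123', '91', '73', '74', '75', '85', '101', '119', '135', '129', '99', '79', '93', '114', '121', '120', '119']
123 ['79', '117', '146', '138', '101', '74', '76', '86', '100', '113', '126', '138', '133', '106', '80', '91', '109', '117', '119', '119']
124 ['76', '110', '139', '137', '102', '76', '84', '98', '110', '117', '124', '135', '135', '111', '81', '81', '99', '116', '121', '119']
125 ['71', '100', '133', '136', '107', '83', '94', '107', '115', '115', '120', '131', '137', '113', '80', '73', '95', '112', '121', '121']
126 ['69', '93', '125', '134', '110', '85', '93', '104', '107', '106', '108', '130', '142', '122', '87', '76', '96', '115', '120', '122']
127 ['68', '88', '122', '134', '112', '80', '75', '79', '84', '82', '92', '126', '146', '132', '94', '76', '96', '114', '122', '124']
128 ['65', '81', '116', '129', '111', '74', '56', '57', '60', '66', '84', '116', '139', '132', '98', '82', '98', '115', '123', '123']
129 ['66', '76', '104', '118', '96', '65', '53', '53', '59', '66', '80', '104', '127', '127', '104', '95', '103', '112', '119', '121']
130 ['7
[... 797 characters left out ...]
 '79', '86', '91', '101', '116', '114', '95', '86', '82', '77', '73', '69', '69', '67']
137 ['76', '80', '78', '76', '78', '87', '98', '108', '118', '133', '147', '149', '129', '109', '101', '92', '77', '69', '68', '64']
138 ['78', '77', '76', '75', '82', '88', '103', '116', '128', '143', '163', '173', '161', '134', '126', '115', '87', '73', '69', '67']
139 ['73', '75', '75', '78', '85', '92', '102', '121', '135', '144', '165', '180', '170', '143', '139', '125', '98', '73', '67', '67']
knob [ 440.  -269.5  204.6] r 72.3 g 72.2 len 41.6
[ 457.48688641 -262.23358447  217.90905593] 34
3.2333 [ 426.2 -278.2  196.1] J [-0.65 -0.16  1.54 -0.    1.76  0.42] F [ 0.2 -0.2 -0.7] gap 17.220387566672333
```

By depth, the knob centre is near (452,-266,213), so the grip is at about 1.1 rad. I'll go over it and push from the inside with the fingers shut.

>>> arm_command:
  moves:
    - [0,0,0,-30,0,4,-0.9]
    - [0,0,0,-50,0,4,-0.9]
    - [0,0,0,-50,0,-30,-0.9]
    - [0,0,0,-50,0,-58,-0.9]
    - [0,0,0,-50,0,-59,-0.9]

```text
time: 3.65
eef_pos: [480.8, -247.2, 246.1]
eef_rot: [1.936, 0.507, -1.933]
contact_force: [0.1, 0.1, 0.3]
finger_gap: 4.3
```

```bash
python3 -c "
from h import *
b=arm.get_image('side');f=b['frame'];P=cloud(b);g=f.max(2)
m=(g<70)&(P[...,2]>185)&(P[...,2]<235)&(np.hypot(P[...,0]-445,P[...,1]+268)<35);q=P[m];print(q.mean(0),len(q),np.argwhere(m).mean(0))
st();to(-151,30,206);to(-151,63,206)
"
```

```text
[ 456.6379673  -259.99582261  214.9832812 ] 32 [132.875   189.96875]
3.7 [ 479.4 -248.   245.7] J [-0.54 -0.07  1.36  0.    1.84  0.52] F [-0.5 -0.2 -0.8] gap 4.4945010710784565
-151 30 206 turn 0.006 shift [39.7 -0.3  2.6]
-151 63 206 turn 0.006 shift [39.7 -0.5 35.6]
```

>>> arm_command:
  moves:
    - [0,0,0,30,0,0,-0.9]
    - [0,0,0,38,0,0,-0.9]
    - [0,0,0,38,0,5,-0.9]
    - [0,0,0,38,0,11,-0.9]
    - [0,0,0,38,0,17,-0.9]

```text
time: 4.12
eef_pos: [462.7, -258.0, 209.7]
eef_rot: [1.937, 0.502, -1.934]
contact_force: [1.0, 1.8, 1.5]
finger_gap: 4.5
```

>>> arm_command:
  moves:
    - [0,0,0,0,0,6,-0.9]
    - [0,0,0,0,0,12,-0.9]
    - [0,0,0,0,0,16,-0.9]
    - [0,0,0,0,0,19,-0.9]
    - [0,0,0,0,0,19,-0.9]

```text
time: 4.53
eef_pos: [448.7, -266.0, 209.7]
eef_rot: [1.942, 0.504, -1.927]
contact_force: [10.5, 5.3, 2.4]
finger_gap: 4.0
```

```bash
python3 -c "
from h import *
b=arm.get_image('side');f=b['frame']
cv2.imwrite('pics/f.png',cv2.resize(f[105:165,165:225],(500,500),interpolation=cv2.INTER_CUBIC))
st();to(-151,63,206)
"
```

```text
4.5833 [ 448.7 -266.   209.6] J [-0.6  -0.13  1.49  0.01  1.78  0.46] F [10.8  5.3  2.1] gap 4.322292794368576
-151 63 206 turn 0.005 shift [ 3.6 -1.1  0. ]
```

View pics/f.png

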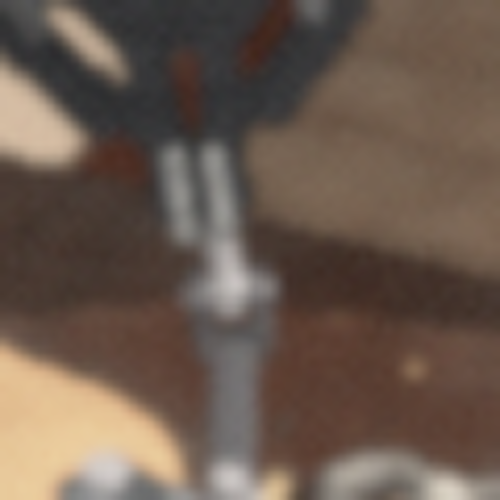

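A steady 12 N outward at r = 63 mm means the grip is against its stop, upright. I'll now straddle the knob loosely from above to crank.

>>> arm_command:
  moves:
    - [0,0,0,0,0,-8,-0.9]
    - [0,0,0,-30,0,-8,-0.5]
    - [0,0,0,-55,0,0,0.1]
    - [0,0,0,-55,0,22,0.1]
    - [0,0,0,-55,0,22,0.1]

```text
time: 5.0
eef_pos: [425.7, -279.4, 265.8]
eef_rot: [1.936, 0.497, -1.936]
contact_force: [-0.0, -0.2, -0.1]
finger_gap: 46.9
```

```bash
python3 -c "
from h import *
b=arm.get_image('side');f=b['frame']
P=cloud(b);g=f.max(2)
m=(g<70)&(P[...,2]>185)&(P[...,2]<245)&(np.hypot(P[...,0]-430,P[...,1]+275)<35);q=P[m];q=np.array(q);print(q.mean(0),len(q),np.argwhere(m).mean(0)[::-1])
c=q.mean(0)+8.7*(q.mean(0)-b['world_from_camera'][:3,3])/np.linalg.norm(q.mean(0)-b['world_from_camera'][:3,3]);print('centre',c,np.linalg.norm(c[:2]-S),np.degrees(np.arctan2(*(c[:2]-S)[::-1])))
cv2.imwrite('pics/g.png',cv2.resize(f[95:165,155:225],(500,500),interpolation=cv2.INTER_CUBIC))
st();to(-151,85,198)
"
```

```text
[ 435.8881447  -273.30416993  223.35403572] 55 [189.21818182 125.23636364]
centre [ 430.05177212 -277.46570291  218.42368093] 84.8334537097576 -149.57093589758165
5.05 [ 426.4 -278.6  264.3] J [-0.64 -0.14  1.4  -0.    1.88  0.42] F [ 0.2 -0.1 -1.1] gap 46.90057698241687
-151 85 198 turn 0.0 shift [66.3 -1.5 -3.6]
```

View pics/g.png

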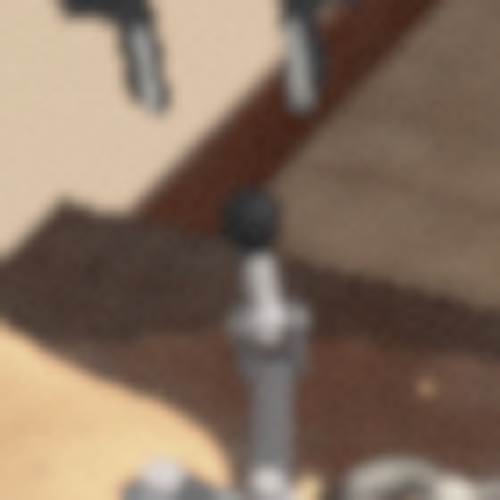

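The grip is upright: knob at (250,215) in the crop, centre about (430,-277,218), r = 85. Descend and narrow.

>>> arm_command:
  moves:
    - [0,0,0,30,0,-4,0.1]
    - [0,0,0,58,0,-4,0.1]
    - [0,0,0,66,0,-4,0.1]
    - [0,0,0,66,0,-4,-0.2]
    - [0,0,0,66,0,-4,-0.25]

```text
time: 5.47
eef_pos: [430.6, -275.4, 197.2]
eef_rot: [1.935, 0.505, -1.937]
contact_force: [-0.2, -0.4, 0.9]
finger_gap: 31.8
```

```bash
python3 -c "
from h import *
st();to(-151,85,198)
for t in (-163,-175,-187,-199,-211,-223,-235,-245):to(t,85,198)
"
```

```text
5.4667 [ 430.6 -275.4  197.2] J [-0.64 -0.15  1.53 -0.    1.77  0.43] F [-0.2 -0.4  0.9] gap 31.84410006797981
-151 85 198 turn 0.003 shift [-0.8 -0.6  1.7]
-163 85 198 turn 0.212 shift [ -0.8 -18.3  -0.2]
-175 85 198 turn 0.422 shift [ -0.8 -35.1  -5.8]
-187 85 198 turn 0.631 shift [ -0.8 -50.5 -14.7]
-199 85 198 turn 0.84 shift [ -0.8 -63.7 -26.6]
-211 85 198 turn 1.05 shift [ -0.8 -74.1 -41. ]
-223 85 198 turn 1.259 shift [ -0.8 -81.3 -57.3]
-235 85 198 turn 1.469 shift [ -0.8 -84.9 -74.7]
-245 85 198 turn 1.643 shift [ -0.8 -85.1 -89.5]
```

>>> arm_command:
  moves:
    - [0.11,0,0,0,-9.3,0.5,-0.25]
    - [0.22,0,0,0,-18.5,-1.1,-0.25]
    - [0.33,0,0,0,-27.5,-3.6,-0.25]
    - [0.44,0,0,0,-36.2,-7.1,-0.25]
    - [0.55,0,0,0,-44.4,-11.5,-0.25]

```text
time: 5.88
eef_pos: [419.5, -231.7, 199.6]
eef_rot: [-2.201, 0.055, 2.196]
contact_force: [0.5, -2.3, -1.2]
finger_gap: 32.2
```

```bash
cat >> h.py <<'E'
def pol():
    s=arm.read_state();v=s["eef_pos"][:2]-S;M=R.from_rotvec(s["eef_rot"]).as_matrix()
    print("r",np.hypot(*v).round(1),"th",np.degrees(np.arctan2(v[1],v[0])).round(1),"yaw",np.degrees(np.arctan2(M[1,2],M[0,2])).round(1))
E
python3 -c "
from h import *
st();pol()"
```

```text
5.8833 [ 419.5 -231.7  199.6] J [-0.58 -0.24  1.6  -0.    1.78  1.04] F [ 0.5 -2.3 -1.2] gap 32.18868929401825
r 83.8 th 178.1 yaw 177.3
```

>>> arm_command:
  moves:
    - [0.11,0,0,0,-9.3,0.5,-0.25]
    - [0.22,0,0,0,-18.5,-1.1,-0.25]
    - [0.33,0,0,0,-27.5,-3.6,-0.25]
    - [0.44,0,0,0,-36.2,-7.1,-0.25]
    - [0.55,0,0,0,-44.4,-11.5,-0.25]

```text
time: 6.3
eef_pos: [433.1, -187.7, 199.8]
eef_rot: [-1.885, 0.581, 1.878]
contact_force: [0.3, -2.6, 0.4]
finger_gap: 32.5
```

```bash
python3 -c "
from h import *
st();pol()"
```

```text
6.3 [ 433.1 -187.7  199.8] J [-0.48 -0.26  1.62 -0.    1.78  1.69] F [ 0.3 -2.6  0.4] gap 32.48123741093498
r 84.3 th 146.3 yaw 145.8
```

>>> arm_command:
  moves:
    - [0.06,0,0,0,-5.1,0,-0.25]
    - [0.12,0,0,0,-10.2,-0.5,-0.25]
    - [0.18,0,0,0,-15.2,-1,-0.25]
    - [0.24,0,0,0,-20.2,-2,-0.25]
    - [0.24,0,0,0,-20.2,-2,-0.25]

```text
time: 6.72
eef_pos: [446.4, -171.7, 199.7]
eef_rot: [-1.732, 0.765, 1.725]
contact_force: [-0.0, -0.4, 0.2]
finger_gap: 31.9
```

```bash
python3 -c "
from h import *
st();pol()"
```

```text
6.7167 [ 446.4 -171.7  199.7] J [-0.44 -0.25  1.61 -0.    1.78  1.97] F [-0.  -0.4  0.2] gap 31.90826790267947
r 84.7 th 132.1 yaw 132.3
```

>>> arm_command:
  moves:
    - [0.04,0,0,0,-3.4,0,-0.25]
    - [0.08,0,0,0,-6.8,-0.2,-0.25]
    - [0.12,0,0,0,-10.2,-0.5,-0.25]
    - [0.16,0,0,0,-13.5,-1,-0.25]
    - [0.16,0,0,0,-13.5,-1,-0.25]

```text
time: 7.13
eef_pos: [456.6, -163.6, 199.1]
eef_rot: [-1.625, 0.876, 1.62]
contact_force: [0.4, -0.1, 0.7]
finger_gap: 32.2
```

```bash
python3 -c "
from h import *
st();pol()"
```

```text
7.1333 [ 456.6 -163.6  199.1] J [-0.41 -0.23  1.59 -0.    1.77  2.15] F [ 0.4 -0.1  0.7] gap 32.23839821412726
r 84.8 th 123.3 yaw 123.2
```

>>> arm_command:
  moves:
    - [0.04,0,0,0,-3.4,0,-0.25]
    - [0.08,0,0,0,-6.8,0,-0.25]
    - [0.12,0,0,0,-10.2,-0.5,-0.25]

```text
time: 7.38
eef_pos: [464.3, -159.2, 198.7]
eef_rot: [-1.54, 0.958, 1.539]
contact_force: [-12.6, -8.6, 3.1]
finger_gap: 32.1
```

```bash
python3 -c "
from h import *
st();pol()
b=arm.get_image('side');f=b['frame'];cv2.imwrite('pics/i.png',cv2.resize(f[100:180,165:245],(560,560),interpolation=cv2.INTER_CUBIC))"
```

```text
7.3833 [ 464.3 -159.2  198.7] J [-0.4  -0.21  1.58 -0.    1.77  2.28] F [-12.6  -8.6   3.1] gap 32.11367262581522
r 84.8 th 117.3 yaw 116.3
```

View pics/i.png

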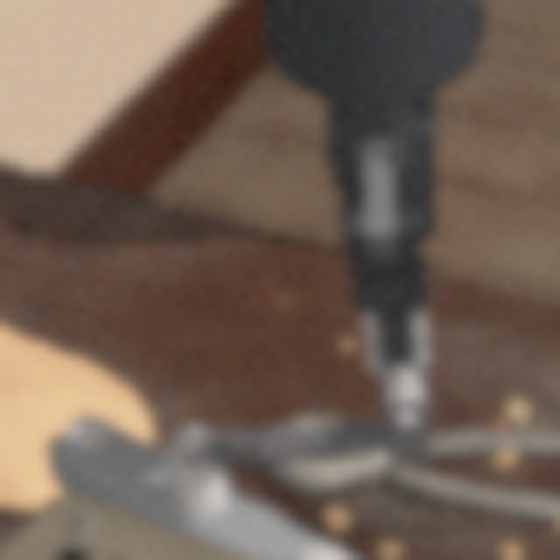

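15 N against the motion after about 1.6 rad: the stop is reached, with the knob upright between the pads. Hold briefly, centre, and lift off.

>>> arm_command:
  moves:
    - [0,0,0,0,0,0,-0.25]
    - [0,0,0,0,0,0,-0.25]
    - [0,0,0,0,0,0,-0.25]
    - [0,0,0,0,3,0,0.0]
    - [0,0,0,0,3,0,0.1]

```text
time: 7.85
eef_pos: [462.1, -159.8, 198.2]
eef_rot: [-1.541, 0.954, 1.539]
contact_force: [0.2, -0.7, 0.4]
finger_gap: 47.1
```

>>> arm_command:
  moves:
    - [0,0,0,-25,0,0,0.1]
    - [0,0,0,-60,0,0,0.1]
    - [0,0,0,-80,0,0,0.1]
    - [0,0,0,-80,0,0,0.1]

```text
time: 8.18
eef_pos: [463.3, -159.9, 283.5]
eef_rot: [-1.548, 0.952, 1.531]
contact_force: [0.6, -0.5, 0.4]
finger_gap: 47.0
```

```bash
python3 -c "
from h import *
st();pol()
b=arm.get_image('side');f=b['frame'];P=cloud(b);g=f.max(2)
m=(g<65)&(P[...,2]>190)&(P[...,2]<240)&(np.hypot(P[...,0]-464,P[...,1]+159)<30);q=P[m].mean(0);d=q-b['world_from_camera'][:3,3]
c=q+8.7*d/np.linalg.norm(d);v=c[:2]-S;print('centre',c,m.sum(),np.hypot(*v),np.degrees(np.arctan2(v[1],v[0])))
cv2.imwrite('pics/j.png',cv2.resize(f[100:180,165:245],(560,560),interpolation=cv2.INTER_CUBIC))"
```

```text
8.1833 [ 463.3 -159.9  283.5] J [-0.4  -0.19  1.41  0.    1.91  2.28] F [ 0.6 -0.5  0.4] gap 47.040448619070816
r 84.6 th 118.1 yaw 116.4
centre [ 463.81675912 -162.54704895  218.21803989] 49 82.02601310947931 118.69396549090266
```

View pics/j.png

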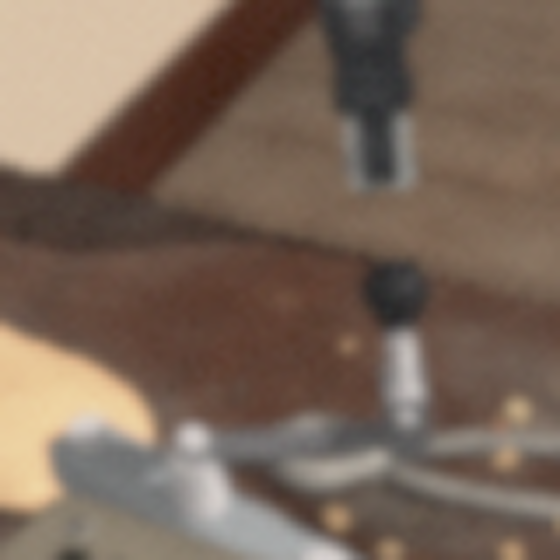

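The knob stands upright at r = 82 mm, z = 218, bearing 118.7° (about 90° turned), and the gripper is clear with no contact force. Handing in.

```bash
python3 -c "
from cell import arm
print(arm.close_job())"
```

```text
the job is handed in; nothing more can be done
None
```

The job is handed in at about 8.2 s of the 42 s allowed. The heel press's grip stands upright and its crank is wound to the stop. `close_job()` gave no verdict.

- **Which press:** I used the right-hand one. Its anvil carries a dark patch at about 39 mm height, against 30 mm for the bare steel anvil on the other.
- **Grip:** My first try, pinching the knob and swinging it up, slipped off at about 1.1 rad. I then pushed it from the inside with shut fingers until it met its stop, at a steady 12 N.
- **Crank:** I straddled the upright knob with the fingers slightly open and took it about 1.6 rad clockwise. Resistance then rose to about 15 N, where before it had been at most about 2.6 N. I held it there 0.25 s, eased off and lifted clear.
- **Last checks:** The knob centre is at 218 mm height, 82 mm from the spindle axis, at bearing 118.7°. It had turned about 90° and stands about 3° off vertical, within the 15° allowed. The force reading was about zero and the gripper was about 40 mm above the knob.
- **Small disagreement:** The radius read 82 mm where 85 mm was expected. That is about the camera error, or a few degrees of lean.
- **Not measured directly:** The pad's contact with the heel is inferred from the crank stop. The spare press was not approached.

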